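# Thread a spindle into the clamping jig and tighten the T-handle

## Task

Slide the steel spindle, tip first and from the left, through both upright ears of the blue clamping jig until the shoulder of its square brass grip is home against the left ear. Then turn the red T-handle clockwise until you feel the resistance rise and the pad holds the spindle firmly, about one radian (a sixth of a turn) past first touch, without overtightening, and let go. Leave the other tools on the bench where they are.

Things in the scene. Friction and masses are not known exactly. Their poses are not given: they have to be found in the camera images.
- clamp_jig: Blue jig bolted to the bench: base 94 (x) x 80 (y) x 8 mm, origin at the centre of its underside, z up. Two upright ears (50 mm wide in x, 12 thick in y, 68 high), outer faces at y = +40 and -40 mm, have one 14 mm round bore along y at x = 0, 36 mm above the bench. A bridge joins them above it, 58 to 68 mm high, 34 wide, with a 28 mm boss to 73 mm high; the vertical clamp screw is at x = y = 0.
- bore_in (a point): Centre of the bore's mouth (2 mm chamfer) on the outer face of the entry ear, the one at the jig's +y; axes as the jig's. The spindle goes in here and moves towards -y; the far ear's mouth is chamfered too.
- bore_out (a point): Centre of the bore on the outer face of the far (-y) ear; axes as the jig's.
- spindle: Loose spindle, 167 mm, 0.16 to 0.26 kg: brass square grip 16 x 70 x 16 mm, then a steel rod 10 mm in diameter, 97 mm long. Origin: centre of the grip's underside, z up; the grip spans y = -35 to +35 mm, the rod goes on along -y to the bevelled tip at y = -132 mm, its axis 8 mm above the origin. Centre of mass at y = -25 mm. It rests on the square grip; take it across x, there.
- spindle_tip (a point): End of the rod, on its axis (spindle's y = -132 mm, z = 8 mm).
- spindle_shoulder (a point): Centre of the square grip's end face where the rod begins (spindle's y = -35 mm, z = 8 mm); it lies against the entry ear's outer face when home.
- t_handle (a joint): T-handle angle, rad; grows clockwise from above (tightening), starts at 0 to 0.9, limit 4.4; stays where left. Screw, handle and pad sink 4 mm per rad. Free friction 0.2 N m; the pad bears on the spindle in the bore from about 2.25 rad, then its spring adds about 0.15 N m of resistance and 37 N of clamping per rad. One rad past touch (3.25 rad, 37 N) is firm; over 1.5 rad past it is overtightened.
- handle_grip (a point): Middle of the red T-handle's level bar (90 mm long, 14 wide, 16 high) on the screw axis, 112 mm above the bench at joint angle 0. The bar's long direction is 0.45 rad minus the joint angle, counter-clockwise from the jig's x axis (0.45 rad counter-clockwise from this point's own x). A stem 10 mm in diameter goes down to the boss, whose top is 73 mm above the bench.
- clamp_pad: Black round pad of 20 mm diameter under the bridge on the screw axis, between the ears; sprung, it presses down on the spindle. Its underside is 48 mm above the bench at joint angle 0 and sinks 4 mm per rad. Its origin is not on the pad but 48 mm below its underside.
- marker: Black and red marker pen, 130 mm, lying on the bench: leave it.
- flux_tin: Round tin with green lid, 79 mm across, 24 mm high: leave it.
- cutters_blue: Blue-handled cutters, 113 mm, lying on the bench: leave them.
- desolder_pump: Blue solder sucker, 188 mm, lying on the bench near its front edge: leave it.

How it is judged:
On the way, in this order (a step that is already met when the one before it is completed fails the run):
1. the spindle is through both ears and home, its shoulder within 5 mm of the entry ear, with the pad still off it (x of spindle_tip in the frame of bore_in between -0.004 and 0.004 m and z of spindle_tip in the frame of bore_in between -0.006 and 0.006 m and x of spindle_shoulder in the frame of bore_in between -0.004 and 0.004 m and z of spindle_shoulder in the frame of bore_in between -0.006 and 0.006 m and y of spindle_shoulder in the frame of bore_in between -0.01 and 0.005 m and angle between the y axis of spindle and the y axis of clamp_jig, either way round below 0.08 rad and contact force between clamp_pad and spindle below 2 N), for 0.2 s.
2. the pad presses on the spindle with more than 15 N (x of spindle_tip in the frame of bore_in between -0.004 and 0.004 m and z of spindle_tip in the frame of bore_in between -0.006 and 0.006 m and x of spindle_shoulder in the frame of bore_in between -0.004 and 0.004 m and z of spindle_shoulder in the frame of bore_in between -0.006 and 0.006 m and y of spindle_shoulder in the frame of bore_in between -0.01 and 0.005 m and angle between the y axis of spindle and the y axis of clamp_jig, either way round below 0.08 rad and contact force between clamp_pad and spindle above 15 N), for 0.2 s.
At the end, for the whole second after the job is handed in: The spindle lies in both bores (its tip and shoulder within 4 mm sideways and 6 mm up or down of the bore axis, within 0.08 rad of parallel to it), shoulder within 5 mm of the entry ear's outer face, and the pad clamps it with 15 to 60 N; handle and spindle at rest (all of step 2 and contact force between clamp_pad and spindle below 60 N and linear speed of spindle below 0.02 m/s and velocity of joint t_handle between -0.05 and 0.05 rad/s); the robot touches nothing.
It fails at once if the clamp is overtightened: the pad presses on the spindle with more than 60 N (contact force between clamp_pad and spindle above 60 N).
It fails at once if marker: moved more than 30 mm (distance of marker from where it was at the start of the episode above 0.03 m).
It fails at once if flux tin: moved more than 30 mm (distance of flux_tin from where it was at the start of the episode above 0.03 m).
It fails at once if cutters blue: moved more than 30 mm (distance of cutters_blue from where it was at the start of the episode above 0.03 m).
It fails at once if desolder pump: moved more than 30 mm (distance of desolder_pump from where it was at the start of the episode above 0.03 m).
It also fails if it takes over 64 s, if anything falls off the work surface, if the arm or the gripper's body presses on something with over 40 N, if the wrist force passes 120 N, or if a joint passes its speed limit or range.

## Robot

A 6-joint arm with a two-finger parallel gripper is mounted at the origin on a cart in front of the work surface, level with it; the furniture and walls round the work are solid. World frame = base frame: x ahead of the robot, y to its left, z up, the work surface at z = 0. Lengths are in m, angles in rad, forces in N, time in s.
With the tool pointing down it reaches from about 0.425 to 0.95 m from the base axis. Payload 3.5 kg.
Tool frame: the origin (TCP) lies midway between the tips of the shut fingers; the grasp point (between the pads) lies 19 mm behind it (ctrl.tcp_to_grasp is the distance from the TCP to the grasp point, in m); z points along the fingers, x is the direction in which the jaws open and shut, and the axes are right-handed (so a half turn about z gives the same grasp; the last joint's range is limited). The gripper opens to 85 mm and grips with 20 to 120 N. Pads are 22 mm wide; open, the fingers measure 114 mm over their backs; the gripper's body (76 mm by 85 mm) begins 54 mm behind the grasp point. The pads swing forward as they close: fully open they stand 13 mm farther back than shut.
Start: joints at [1.131, 0.286, 1.577, -0, 1.279, -0.15], TCP at [0.193, 0.647, 0.231] pointing down, gripper open.
Joint ranges: [-2.77, 2.77], [-0.9, 2.22], [0.21, 2.48], [-1.53, 4.67], [0.24, 2.81], [-2.84, 2.84]. Speed limits (rad/s): [2.79, 2.79, 3.14, 3.14, 3.14, 3.14].

## Interface

Orientations are given as a unit quaternion [x, y, z, w].
In Python, from plant import ctrl, cams, workorder, spotter gives the robot as it stands. The module is installed in compiled form; this text tells all that it offers.
- The arm moves only by the tool send_rows, never from a script. Its argument "motion" is one flat list of numbers, 5 for each row, row after row: the shift along the tool's x, y, z in cm, then the turn about the tool's z in rad, then the finger opening in cm, from 0 to 8.54. In form: [tx, ty, tz, spin, gripper, tx, ty, tz, spin, gripper, ...]. A call has 1 to 12 rows; each row shifts and turns the pose as measured when the row begins, along the tool's axes as they then stand; what a row does not reach is not made up. A row lasts 1/10 s, in which the tool goes at most 50 mm and 8.59 degrees, less where a joint would pass 70% of its speed; a pose out of reach is approached as far as the arm can. A call is refused whole if a number of a shift passes 5 or a number of a turn 0.15, either way. A call with a gripper value outside its range is refused whole. The fingers move at their own pace and stop on an object; "grip_force" is the grip in N (left out, the last holds). Time passes only in rows, so rows that do not move let the fingers close. It gives the time, the measured TCP pose, the force and the opening at its end, in the units of the state.
- ctrl.get_state(): the state, without advancing time (a new reading comes with each control period).
- cams.read_camera(name): name is "scene" or "side" or "wrist"; returns (picture, depth): 480x640x3 uint8, red, green, blue; 480x640 float32, m along the optical axis (not along the pixel's ray), 0 where there is no reading.
- cams.camera_params(name): a dict with "fx", "fy", "cx", "cy" (pixels), "k1" (the pictures are not rectified: a ray, as slopes to the right and down, at radius r is drawn at 1 + k1 r^2 times it, then the intrinsics apply), "xyz" and "attitude" of the camera in the world; the wrist camera has in their place "mount" (4x4, takes a point from camera to tool coordinates, whose origin is the TCP and whose axes are the tool frame's). Camera axes: x right, y down, z forward; pixel columns grow to the right and rows downward; lengths in m; the calibration is good to about 2 mm. A picture is of the moment at which its call begins: read the wrist's pose just before it. camera_params takes no time and is no camera call.
- workorder.sign_off(): hands the job in, once; it reports no verdict.
Trained networks look in the newest picture that a camera, given by its name, has taken for a name from the list of things; names that differ only in an ending like _2 or _b are one class to them, and where a whole thing is asked for, a point or a joint stands for the part that bears it (a point fixed in the world has none). Each returns a list of dicts, best first, with "conf" (0 to 1); they miss things now and then, are a little off and sometimes report something else, mostly with a low value. They report only what shows in the picture. A call takes as long as a camera call.
- spotter.trace(target, camera): "mask" (480x640 bool, what is visible of it) and "bbox" ([left, top, width, height] in pixels, round what is visible of it).
The state is a dict: "time": time; "qpos": joint angles; "dq": joint speeds; "joint_efforts": joint torques, N m; "eef_pos": TCP position; "tcp_rot": TCP orientation; "contact_force": force on the tool from outside, world axes, zero at the start; "wrist_torque": the same for the moment, N m; "opening": opening from 0.0 (shut) to 1.0 (fully open).
Only numpy, scipy, OpenCV 4.12 (cv2) and the standard library are available. Lean on these libraries where they do the work, as an engineer would, in place of code of your own. Each camera call takes 0.05 s, during which the arm holds its last target.

## Working session

There is one attempt and no reset: what is moved stays moved. The work goes in short steps, Python scripts to look and compute and a tool call to move; the robot and the scene stay as the last step left them, time stands still between calls to the robot, and variables do not carry over. Pictures are saved under pics/ and viewed, and the job is handed in when it is done.

Besides the shell and the picture viewer there is one more tool, called after "Request:" as name(argument=value, ...) on one line, values as JSON. send_rows: Moves the arm, as the interface text tells. Its arguments: {"type":"object","properties":{"motion":{"type":"array","items":{"type":"number"}},"grip_force":{"type":"number"}},"required":["motion"]}

```bash
mkdir -p pics
cat > h.py <<'E'
import numpy as np, cv2, json
from plant import ctrl, cams, workorder, spotter
from scipy.spatial.transform import Rotation as R
def st():
    s=ctrl.get_state(); return s
def campose(n,s=None):
    p=cams.camera_params(n)
    if 'mount' in p:
        s=s or ctrl.get_state()
        T=np.eye(4);T[:3,:3]=R.from_quat(s['tcp_rot']).as_matrix();T[:3,3]=s['eef_pos']
        return p,T@np.array(p['mount'])
    T=np.eye(4);a=np.array(p['attitude'])
    T[:3,:3]=R.from_quat(a).as_matrix() if a.size==4 else a.reshape(3,3)
    T[:3,3]=p['xyz'];return p,T
def rays(p,uv):
    uv=np.asarray(uv,float).reshape(-1,1,2)
    K=np.array([[p['fx'],0,p['cx']],[0,p['fy'],p['cy']],[0,0,1]])
    return cv2.undistortPoints(uv,K,np.array([p['k1'],0,0,0,0.])).reshape(-1,2)
def pts(p,T,uv,d):
    r=rays(p,uv);d=np.asarray(d).reshape(-1,1)
    return (np.hstack([r*d,d]))@T[:3,:3].T+T[:3,3]
def ptsplane(p,T,uv,z):
    r=rays(p,uv);D=np.hstack([r,np.ones((len(r),1))])@T[:3,:3].T
    return T[:3,3]+D*((z-T[2,3])/D[:,2:])
def proj(p,T,P):
    P=(np.asarray(P,float).reshape(-1,3)-T[:3,3])@T[:3,:3]
    r=P[:,:2]/P[:,2:];q=(r**2).sum(1,keepdims=True)
    return r*(1+p['k1']*q)*[p['fx'],p['fy']]+[p['cx'],p['cy']]
def shot(n,f):
    s=ctrl.get_state();im,d=cams.read_camera(n)
    cv2.imwrite('pics/'+f,im[:,:,::-1]);np.savez('pics/'+f+'.npz',im=im,d=d)
    return s,im,d
E
python3 - <<'E'
from h import *
for n in ['scene','side','wrist']:
    s,im,d=shot(n,n+'0.png'); print(n,cams.camera_params(n))
print(s)
E
```

```text
scene {'fx': 524.9721254170731, 'fy': 524.9721254170731, 'cx': 323.6000911800181, 'cy': 238.79147947830438, 'k1': -0.09193186461381377, 'xyz': array([-0.25201398, -0.47406641,  0.49838779]), 'attitude': array([ 0.74217066, -0.38799371,  0.26144054, -0.47988794])}
side {'fx': 480.5022088444103, 'fy': 480.5022088444103, 'cx': 321.78427937371475, 'cy': 236.81999848073346, 'k1': -0.07245069877304709, 'xyz': array([-5.80993164e-02,  3.91316786e-04,  7.30518999e-01]), 'attitude': array([ 0.67596218, -0.64107045,  0.24583003, -0.26771515])}
wrist {'fx': 372.4038459769651, 'fy': 372.4038459769651, 'cx': 318.538638823473, 'cy': 242.97520339055714, 'k1': -0.022654673591344328, 'mount': array([[ 9.99999519e-01,  7.89797525e-04, -5.81924661e-04,
         1.05682994e-03],
       [-5.57221429e-04,  9.45481790e-01,  3.25674490e-01,
        -8.39607152e-02],
       [ 8.07416076e-04, -3.25674009e-01,  9.45481775e-01,
        -1.41699969e-01],
       [ 0.00000000e+00,  0.00000000e+00,  0.00000000e+00,
         1.00000000e+00]])}
{'time': 0.1, 'qpos': array([ 1.13100643e+00,  2.87107999e-01,  1.57804766e+00, -1.42524824e-05,
        1.27858762e+00, -1.49982653e-01]), 'dq': array([-0.0011126 , -0.00165988, -0.0027986 ,  0.00021459,  0.00036471,
        0.00044422]), 'joint_efforts': array([ 1.02809827e-03, -4.07296658e+01, -2.93700546e+01, -1.90248097e-04,
        3.40274644e-03,  4.28902950e-06]), 'eef_pos': array([0.19259924, 0.64631526, 0.23005564]), 'tcp_rot': array([ 8.01798628e-01,  5.97593344e-01, -9.45311177e-04,  5.12573338e-04]), 'contact_force': array([-0.30537877, -0.57393426,  0.85104379]), 'wrist_torque': array([-0.03882487, -0.03848757,  0.036934  ]), 'opening': 0.9993710105944701}
```

View pics/scene0.png

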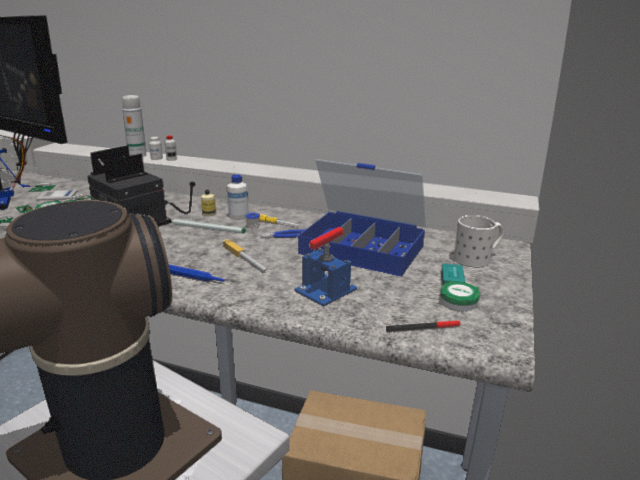

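View pics/side0.png

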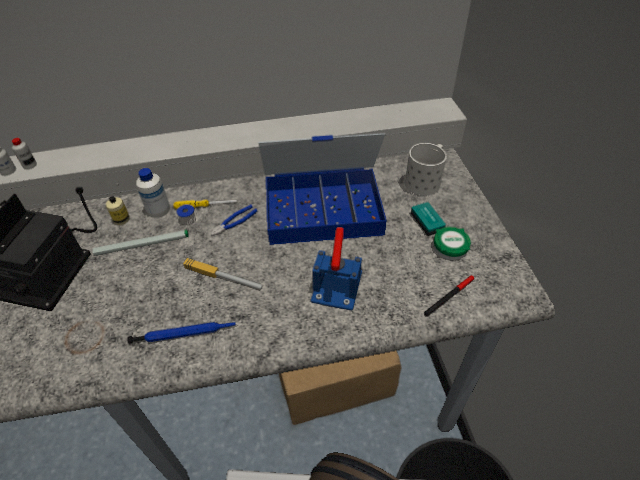

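View pics/wrist0.png

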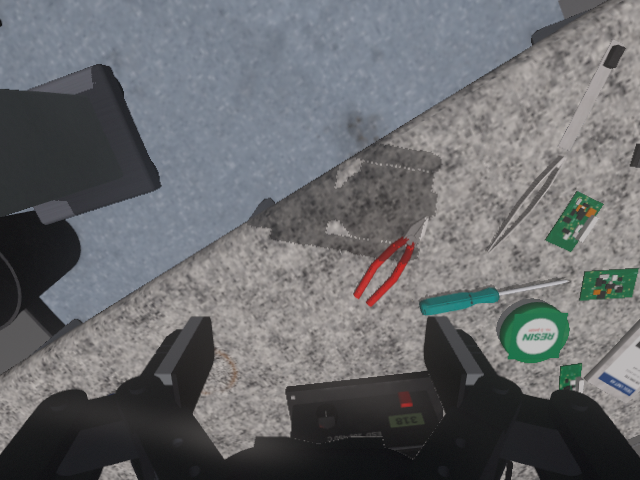

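The side view shows the spindle (brass grip at about (200,268), tip at (260,289)), the jig at (337,285) with the red bar up, and the pump at (180,332). The wrist view doesn't cover them. Next I'll measure them.

Run:
```python
from h import *
for n in ['side','scene']:
    s,im,d=shot(n,n+'1.png'); p,T=campose(n,s)
    for t in ['clamp_jig','spindle','t_handle','desolder_pump','cutters_blue']:
        r=spotter.trace(t,n)
        for q in r[:2]:
            m=q['mask']&(d>0)
            v,u=np.nonzero(m)
            if len(u)<5: continue
            P=pts(p,T,np.c_[u,v],d[v,u])
            print(n,t,round(q['conf'],2),q['bbox'],len(u),'lo',P.min(0).round(3),'hi',P.max(0).round(3),'med',np.median(P,0).round(3))
            if q is r[0]: np.save(f'pics/m_{n}_{t}.npy',q['mask'])
```

```text
side clamp_jig 0.9 [310.6, 223.5, 51.8, 88.4] 2623 lo [ 0.433 -0.034 -0.004] hi [0.607 0.06  0.121] med [0.473 0.013 0.032]
side t_handle 0.58 [331.5, 229.4, 9.7, 40.8] 342 lo [0.44  0.005 0.068] hi [0.528 0.023 0.121] med [0.475 0.013 0.118]
side desolder_pump 0.89 [126.5, 321.8, 106.6, 21.8] 865 lo [ 0.341  0.189 -0.004] hi [0.393 0.369 0.02 ] med [0.365 0.284 0.013]
side desolder_pump 0.58 [183.8, 255.5, 76.0, 30.8] 641 lo [ 0.468  0.153 -0.003] hi [0.541 0.313 0.018] med [0.502 0.253 0.012]
side cutters_blue 0.78 [212.0, 203.4, 45.5, 32.9] 327 lo [ 0.608  0.194 -0.001] hi [0.698 0.276 0.012] med [0.645 0.236 0.007]
side cutters_blue 0.24 [331.0, 228.0, 13.3, 39.9] 365 lo [ 0.44   0.004 -0.002] hi [0.605 0.025 0.121] med [0.48  0.013 0.117]
scene clamp_jig 0.72 [296.8, 227.2, 60.9, 78.8] 2676 lo [ 0.431 -0.033 -0.   ] hi [0.688 0.171 0.122] med [0.474 0.009 0.039]
scene clamp_jig 0.34 [439.9, 280.0, 39.9, 32.0] 962 lo [ 0.559 -0.25  -0.   ] hi [ 0.631 -0.162  0.027] med [ 0.58  -0.217  0.024]
scene spindle 0.64 [224.1, 241.2, 37.8, 29.1] 325 lo [ 0.469  0.155 -0.   ] hi [0.541 0.313 0.02 ] med [0.499 0.251 0.013]
scene spindle 0.28 [295.6, 225.7, 62.8, 81.4] 2717 lo [ 0.431 -0.033 -0.   ] hi [0.603 0.14  0.122] med [0.474 0.009 0.038]
scene t_handle 0.95 [310.3, 226.6, 30.7, 28.8] 407 lo [0.439 0.003 0.004] hi [0.691 0.171 0.122] med [0.481 0.01  0.114]
scene desolder_pump 0.91 [167.0, 267.9, 57.1, 14.5] 416 lo [ 0.352  0.194 -0.   ] hi [0.407 0.331 0.019] med [0.369 0.256 0.013]
scene cutters_blue 0.52 [260.7, 229.4, 41.0, 10.8] 272 lo [0.582 0.154 0.   ] hi [0.705 0.282 0.048] med [0.642 0.24  0.008]
```

```bash
cat >> h.py <<'E'
def plan(s,target,yaw,n,grip,dyaw=None):
    """n rows from state to target xyz, tool pointing down; yaw= world angle of tool x"""
    Rm=R.from_quat(s['tcp_rot']).as_matrix(); y0=np.arctan2(Rm[1,0],Rm[0,0])
    if dyaw is None: dyaw=(yaw-y0+np.pi)%(2*np.pi)-np.pi
    out=[];d=(np.array(target)-s['eef_pos'])/n
    for i in range(n):
        a=y0+dyaw*i/n;c,si=np.cos(a),np.sin(a)
        out.append([round(v,3) for v in (100*(d@[c,si,0]),100*(d@[si,-c,0]),-100*d[2],-dyaw/n,grip)])
    return out
E
python3 - <<'E'
from h import *
z=np.load('pics/side1.png.npz');d=z['d'];p,T=campose('side')
v,u=np.nonzero((d>0));P=pts(p,T,np.c_[u,v],d[v,u])
m=(P[:,2]>0.05)&(P[:,0]<0.75)&(P[:,1]>-.1)&(P[:,1]<0.8)
Q=P[m]
import collections
g=collections.defaultdict(float)
for a in Q: 
    k=(round(a[0]/.05)*5,round(a[1]/.05)*5);g[k]=max(g[k],a[2])
for k in sorted(g):print(k,round(g[k],2),end='; ')
# spindle axis from side
m=np.load('pics/m_scene_spindle.npy');z=np.load('pics/scene1.png.npz');d=z['d'];p,T=campose('scene')
v,u=np.nonzero(m&(d>0));P=pts(p,T,np.c_[u,v],d[v,u]);P=P[P[:,2]>.004]
c=P.mean(0);w=np.linalg.svd(P[:,:2]-c[:2])[2][0];print(c,w,np.degrees(np.arctan2(w[1],w[0])))
print()
for r in plan(ctrl.get_state(),[.53,.28,.24],np.radians(-24),14,8.5):print(r)
E
```

```text
(5, -5) 0.3; (5, 0) 0.3; (10, -5) 0.29; (10, 0) 0.29; (40, 55) 0.12; (40, 60) 0.12; (45, -5) 0.07; (45, 0) 0.12; (45, 5) 0.07; (45, 55) 0.12; (45, 60) 0.14; (45, 65) 0.06; (50, -5) 0.07; (50, 0) 0.12; (50, 5) 0.07; (50, 55) 0.12; (50, 60) 0.17; (55, 0) 0.12; (55, 50) 0.1; (55, 55) 0.12; (55, 60) 0.17; (55, 65) 0.14; (60, 75) 0.06; (65, 15) 0.19; (65, 40) 0.11; (65, 45) 0.1; (65, 50) 0.07; (65, 55) 0.09; (65, 60) 0.11; (65, 65) 0.11; (65, 70) 0.16; (65, 75) 0.11; (70, -5) 0.19; (70, 0) 0.19; (70, 5) 0.2; (70, 10) 0.19; (70, 15) 0.19; (70, 20) 0.11; (70, 40) 0.11; (70, 45) 0.11; (70, 50) 0.11; (70, 55) 0.11; (70, 60) 0.11; (70, 65) 0.17; (70, 70) 0.17; (70, 75) 0.11; (75, -5) 0.16; (75, 0) 0.15; (75, 5) 0.13; (75, 10) 0.12; (75, 15) 0.11; (75, 20) 0.08; (75, 30) 0.11; (75, 35) 0.11; (75, 40) 0.11; (75, 45) 0.11; (75, 50) 0.11; (75, 55) 0.11; (75, 60) 0.11; (75, 65) 0.32; (75, 70) 0.3; (75, 75) 0.2; [0.49725088 0.24337871 0.01317461] [-0.29321367 -0.95604694] -107.05045202267078

[np.float64(-1.823), np.float64(3.057), np.float64(-0.062), np.float64(0.121), 8.5]
[np.float64(-1.439), np.
[... 354 characters left out ...]
loat64(-0.062), np.float64(0.121), 8.5]
[np.float64(0.675), np.float64(3.494), np.float64(-0.062), np.float64(0.121), 8.5]
[np.float64(1.093), np.float64(3.387), np.float64(-0.062), np.float64(0.121), 8.5]
[np.float64(1.495), np.float64(3.23), np.float64(-0.062), np.float64(0.121), 8.5]
[np.float64(1.875), np.float64(3.025), np.float64(-0.062), np.float64(0.121), 8.5]
[np.float64(2.228), np.float64(2.775), np.float64(-0.062), np.float64(0.121), 8.5]
[np.float64(2.548), np.float64(2.485), np.float64(-0.062), np.float64(0.121), 8.5]
[np.float64(2.83), np.float64(2.158), np.float64(-0.062), np.float64(0.121), 8.5]
[np.float64(3.07), np.float64(1.799), np.float64(-0.062), np.float64(0.121), 8.5]
```

Request:
send_rows(motion=[-1.8, 3.1, -0.1, 0.12, 8.5, -1.4, 3.3, -0.1, 0.12, 8.5, -1.0, 3.4, -0.1, 0.12, 8.5, -0.6, 3.5, -0.1, 0.12, 8.5, -0.2, 3.6, -0.1, 0.12, 8.5, 0.2, 3.5, 0, 0.12, 8.5, 0.7, 3.5, 0, 0.12, 8.5, 1.1, 3.4, 0, 0.12, 8.5, 1.5, 3.2, 0, 0.12, 8.5, 1.9, 3.0, 0, 0.12, 8.5, 2.2, 2.8, 0, 0.12, 8.5, 2.5, 2.5, 0, 0.12, 8.5])

```text
time: 1.95
eef_pos: [0.4848, 0.3203, 0.2381]
tcp_rot: [0.995, -0.104, 0.002, -0.002]
contact_force: [1.0, 1.2, -0.9]
opening: 0.995
```

Run:
```python
from h import *
for r in plan(ctrl.get_state(),[.53,.28,.22],np.radians(-24),4,8.5):print(r)
print(ctrl.get_state())
```

```text
[np.float64(1.315), np.float64(0.75), np.float64(0.451), np.float64(0.052), 8.5]
[np.float64(1.352), np.float64(0.68), np.float64(0.451), np.float64(0.052), 8.5]
[np.float64(1.386), np.float64(0.609), np.float64(0.451), np.float64(0.052), 8.5]
[np.float64(1.416), np.float64(0.535), np.float64(0.451), np.float64(0.052), 8.5]
{'time': 1.95, 'qpos': array([0.40814283, 0.07237152, 1.80940323, 0.00278024, 1.25450025,
       0.61655864]), 'dq': array([-6.23666838e-01,  6.79063647e-02, -7.82613459e-02,  4.98368634e-03,
        2.69682762e-04,  6.17759389e-01]), 'joint_efforts': array([ 2.36274116e+00, -3.26526511e+01, -2.86057109e+01, -1.76642323e-02,
        5.03533613e-02, -3.33920047e-01]), 'eef_pos': array([0.48479364, 0.32028424, 0.23805342]), 'tcp_rot': array([ 0.99452618, -0.10444549,  0.00166919, -0.00245594]), 'contact_force': array([ 1.03852713,  1.20773777, -0.92433272]), 'wrist_torque': array([ 0.06878224,  0.02976708, -0.03511067]), 'opening': 0.9951352114762678}
```

Request:
send_rows(motion=[1.3, 0.4, 0.4, 0.05, 8.5, 1.3, 0.4, 0.4, 0.05, 8.5, 1.3, 0.4, 0.4, 0.05, 8.5, 1.0, 0.3, 0.2, 0.03, 8.5, 0, 0, 0, 0, 8.5])

```text
time: 2.45
eef_pos: [0.5328, 0.2864, 0.2249]
tcp_rot: [0.979, -0.202, 0.003, -0.003]
contact_force: [0.0, 0.3, -0.6]
opening: 0.994
```

Run:
```python
from h import *
s,im,d=shot('wrist','w1.png');print(s['eef_pos'],s['tcp_rot'],s['dq'].round(3))
p,T=campose('wrist',s)
for t in ['spindle','clamp_jig','t_handle']:
  for q in spotter.trace(t,'wrist')[:2]:
    m=q['mask']&(d>0);v,u=np.nonzero(m)
    if len(u)<9: continue
    P=pts(p,T,np.c_[u,v],d[v,u]);print(t,q['conf'],q['bbox'],P.min(0).round(4),P.max(0).round(4))
```

```text
[0.5327948  0.28636429 0.22487714] [ 0.97943114 -0.20173898  0.00278236 -0.00287859] [ 0.007 -0.005  0.005  0.012  0.008 -0.002]
spindle 0.69 [291.4, 184.2, 30.4, 151.4] [ 0.4707  0.1555 -0.0014] [0.5317 0.3139 0.0177]
clamp_jig 0.86 [325.9, 388.4, 89.0, 60.4] [ 0.4398 -0.043  -0.0019] [0.5526 0.2895 0.3006]
```

View pics/w1.png

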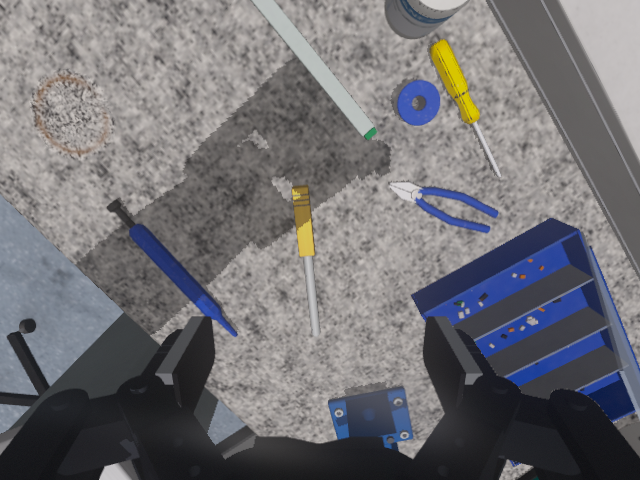

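The wrist view shows the spindle end-on to the image, grip top at (302,187), shoulder at (308,255), tip at (317,335). The jig base is at (370,415).

Run:
```python
from h import *
z=np.load('pics/w1.png.npz');d=z['d'];im=z['im'];s=ctrl.get_state();p,T=campose('wrist',s)
q=[q for q in spotter.trace('spindle','wrist')][0];m=q['mask']
v,u=np.nonzero(m)
P=ptsplane(p,T,np.c_[u,v],0.012)
c=P[:,:2].mean(0);w=np.linalg.svd(P[:,:2]-c)[2][0];w*=-np.sign(w[1]); # toward tip
t=(P[:,:2]-c)@w;n=(P[:,:2]-c)@np.array([-w[1],w[0]])
for a in np.arange(-.09,.1,.01):
    k=abs(t-a)<.004
    if k.any():print(round(a,3),n[k].min().round(4),n[k].max().round(4),n[k].mean().round(4))
print('dir',np.degrees(np.arctan2(w[1],w[0])),c,t.min(),t.max(),'tail',c+w*t.min(),'tip',c+w*t.max())
Pd=pts(p,T,np.c_[u,v],d[v,u]);k=Pd[:,2]>.0145
print(np.median(Pd[k],0),k.sum())
w_=w
# grip only: brass colour
hsv=cv2.cvtColor(im,cv2.COLOR_RGB2HSV);b=m&(hsv[...,1]>110)&(hsv[...,0]<35)
v,u=np.nonzero(b);P=ptsplane(p,T,np.c_[u,v],0.016)[:,:2];cg=P.mean(0);wg=np.linalg.svd(P-cg)[2][0];wg*=-np.sign(wg[1])
tg=(P-cg)@wg;print('grip',cg,np.degrees(np.arctan2(wg[1],wg[0])),tg.min(),tg.max(),len(u))
rect=cv2.minAreaRect(P.astype(np.float32)*1000);print(rect)
# side & scene check
```

```text
-0.07 0.0015 0.0034 0.0025
-0.06 -0.0083 0.0083 -0.0001
-0.05 -0.0084 0.008 -0.0002
-0.04 -0.0082 0.0082 -0.0001
-0.03 -0.0078 0.0082 0.0002
-0.02 -0.0082 0.0079 -0.0001
-0.01 -0.0082 0.0079 -0.0001
-0.0 -0.0083 0.0079 -0.0001
0.01 -0.0049 0.005 0.0001
0.02 -0.0048 0.005 0.0002
0.03 -0.0048 0.004 -0.0003
0.04 -0.0049 0.0048 -0.0001
0.05 -0.0048 0.0051 0.0002
0.06 -0.0048 0.0051 0.0002
0.07 -0.0048 0.0049 -0.0002
0.08 -0.0048 0.0045 -0.0002
0.09 -0.0048 0.0046 -0.0001
dir -107.771189521167 [0.50399858 0.25136828] -0.06620129118799263 0.09903670463564268 tail [0.52420431 0.31441064] tip [0.47377095 0.15705731]
[0.51401116 0.28272467 0.01554579] 982
grip [0.51382909 0.28150801] -107.91574566781343 -0.03518257668326641 0.03521995109661856 1057
((513.7438354492188, 281.505126953125), (70.4133529663086, 15.84911060333252), 72.25691223144531)
```

Request:
send_rows(motion=[1.3, 3.9, -0.4, 0, 8.5, 1.3, 3.9, -0.4, 0, 8.5, 1.3, 3.9, -0.4, 0, 8.5, 1.3, 3.9, -0.4, 0, 8.5, 1.3, 3.9, -0.4, 0, 8.5, 0, 0, 0, 0, 8.5, 0, 0, 0, 0, 8.5])

```text
time: 3.4
eef_pos: [0.513, 0.0806, 0.2467]
tcp_rot: [0.981, -0.195, 0.005, -0.004]
contact_force: [0.1, 0.1, 0.2]
opening: 0.996
```

Run:
```python
from h import *
s,im,d=shot('wrist','w2.png');print(s['eef_pos'],s['tcp_rot'],s['dq'].round(3))
p,T=campose('wrist',s)
for t in ['clamp_jig','t_handle']:
  for q in spotter.trace(t,'wrist')[:1]:
    np.save(f'pics/m2_{t}.npy',q['mask'])
    m=q['mask']&(d>0);v,u=np.nonzero(m)
    P=pts(p,T,np.c_[u,v],d[v,u]);print(t,q['conf'],q['bbox'],P.min(0).round(4),P.max(0).round(4))
np.savez('pics/w2pose.npz',T=T)
```

```text
[0.51296072 0.08056603 0.24673373] [ 0.98083871 -0.1947149   0.00512095 -0.00391266] [-0.027 -0.017  0.003 -0.016 -0.    -0.011]
clamp_jig 0.74 [265.6, 226.7, 104.3, 108.0] [ 0.4038 -0.0603 -0.0016] [0.5397 0.0606 0.12  ]
t_handle 0.82 [267.2, 286.0, 106.8, 51.4] [ 0.4363 -0.0602 -0.0018] [0.532  0.0234 0.12  ]
```

View pics/w2.png

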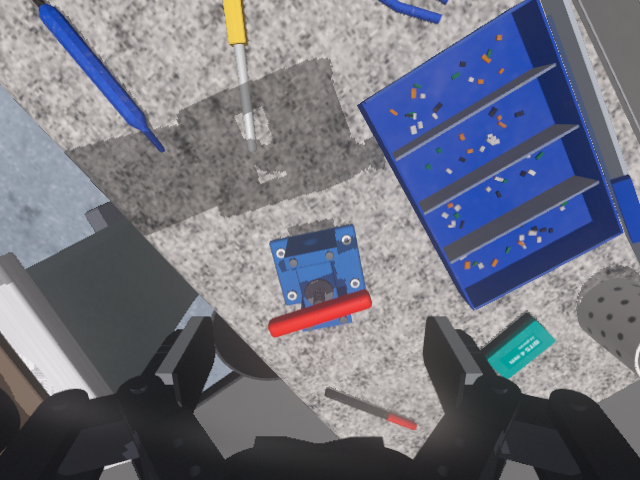

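Wrist view 2: the jig base's near-edge corners are at (270,241) and (353,226), and the red bar runs from (270,327) to (370,299). Next I'll fit the jig and bar pose by silhouette in all three views.

```bash
cat > fit.py <<'E'
from h import *
from scipy.optimize import minimize
def box(x0,x1,y0,y1,z0,z1): return np.array([[x,y,z] for x in(x0,x1) for y in (y0,y1) for z in (z0,z1)])/1000
J=[box(-47,47,-40,40,0,8),box(-25,25,28,40,0,68),box(-25,25,-40,-28,0,68),box(-17,17,-40,40,58,68)]
J.append(np.array([[14*np.cos(a),14*np.sin(a),z] for a in np.linspace(0,6.28,24) for z in (68,73)])/1000)
def W(P,x,y,a):
    c,s=np.cos(a),np.sin(a);return np.c_[P[:,0]*c-P[:,1]*s+x,P[:,0]*s+P[:,1]*c+y,P[:,2]]
S=4
def ras(parts,p,T,bb):
    m=np.zeros(((bb[3]-bb[1])*S,(bb[2]-bb[0])*S),np.uint8)
    for Q in parts:
        uv=(proj(p,T,Q)-bb[:2]+0.5)*S-0.5
        cv2.fillConvexPoly(m,cv2.convexHull(np.round(uv*16).astype(np.int32)),1,shift=4)
    return cv2.resize(m.astype(np.float32),None,fx=1/S,fy=1/S,interpolation=cv2.INTER_AREA)
def bar(x,y,b,zc): return W(box(-45,45,-7,7,-8,8)+[0,0,zc],x,y,b)
def stem(x,y,zc): return np.array([[x+.005*np.cos(a),y+.005*np.sin(a),z] for a in np.linspace(0,6.28,16) for z in(.07,zc)])
E
cat > runfit.py <<'E'
from fit import *
views={}
for n,f in [('wrist','w2.png'),('side','side1.png'),('scene','scene1.png')]:
    z=np.load(f'pics/{f}.npz');im=z['im'];d=z['d']
    p=cams.camera_params(n)
    if n=='wrist': T=np.load('pics/w2pose.npz')['T']
    else: p,T=campose(n)
    hsv=cv2.cvtColor(im,cv2.COLOR_RGB2HSV).astype(int);h,sa,v=hsv[...,0],hsv[...,1],hsv[...,2]
    red=((h<8)|(h>172))&(sa>130)&(v>60)
    # jig+bar region: by depth above 4mm in window, or blue
    vv,uu=np.mgrid[0:480,0:640];P=pts(p,T,np.c_[uu.ravel(),vv.ravel()],d.ravel()).reshape(480,640,3)
    win=(abs(P[...,0]-.474)<.075)&(abs(P[...,1]-.012)<.075)&(d>0)&(P[...,2]<.14)
    fg=win&((P[...,2]>.005)|((h>95)&(h<130)&(sa>110)))
    fg=cv2.morphologyEx(fg.astype(np.uint8),cv2.MORPH_OPEN,np.ones((2,2)))
    nn,lab,stt,_=cv2.connectedComponentsWithStats(fg);k=1+np.argmax(stt[1:,4]);fg=lab==k
    red&=cv2.dilate(fg.astype(np.uint8),np.ones((5,5)))>0
    l,t,w,hh=stt[k,:4];bb=[l-12,t-12,l+w+12,t+hh+12]
    sl=np.s_[bb[1]:bb[3],bb[0]:bb[2]]
    views[n]=(p,T,bb,fg[sl].astype(np.float32),red[sl].astype(np.float32))
    o=im.copy();o[fg]=o[fg]//2+[0,127,0];cv2.imwrite(f'pics/fg_{n}.png',cv2.resize(o[sl][:,:,::-1],None,fx=3,fy=3))
def cost(q,vs,off=None):
    x,y,a,b=q*np.array([.01,.01,.1,.1])+np.array([.474,.01,0,0]);zc=.112-.004*(.45-(b-a))
    e=0
    for n in vs:
        p,T,bb,fg,red=views[n]
        B=bar(x,y,b,zc);mr=ras([B],p,T,bb);m=ras([W(k,x,y,a) for k in J]+[B,stem(x,y,zc)],p,T,bb)
        e+=abs(m-fg).sum()/fg.sum()+abs(mr-red).sum()/red.sum()
    return e
for vs in (['wrist'],['side'],['scene'],['wrist','side'],['wrist','side','scene']):
    best=None
    for a0 in(-.4,-.2,0,.2):
        r=minimize(cost,[0,0,a0*10,0],args=(vs,),method='Nelder-Mead',options=dict(initial_simplex=np.array([[0,0,a0*10,0],[1,0,a0*10,0],[0,1,a0*10,0],[0,0,a0*10+1.5,0],[0,0,a0*10,1.5]]),xatol=.005,fatol=1e-4,maxiter=400))
        if best is None or r.fun<best.fun:best=r
    q=best.x*np.array([.01,.01,.1,.1])+np.array([.474,.01,0,0]);print(vs,q.round(4),'joint',round(.45-(q[3]-q[2]),3),best.fun)
E
python3 runfit.py
```

```text
['wrist'] [ 0.4877  0.0125 -0.1941 -0.0222] joint 0.278 0.4001721739768982
['side'] [ 0.4861  0.0119 -0.1615 -0.0448] joint 0.333 0.2665749192237854
['scene'] [ 0.4892  0.0154 -0.1731  0.0129] joint 0.264 0.47015446424484253
['wrist', 'side'] [ 0.4871  0.0117 -0.1751 -0.0395] joint 0.314 0.6746129393577576
['wrist', 'side', 'scene'] [ 0.4869  0.0122 -0.1754 -0.029 ] joint 0.304 1.214536190032959
```

```bash
cat > ov.py <<'E'
from fit import *
import sys
def overlay(n,f,T,q,out,crop,k=5):
    im=np.load(f'pics/{f}.npz')['im'];p=cams.camera_params(n)
    x,y,a,b=q;zc=.112-.004*(.45-(b-a))
    l,t,r,bt=crop;o=cv2.resize(im[t:bt,l:r][:,:,::-1],None,fx=k,fy=k,interpolation=cv2.INTER_NEAREST)
    def dr(P,c):
        uv=((proj(p,T,P)-[l,t]+.5)*k).astype(int)
        for i in range(8):
            for j in range(i):
                if (np.abs(P[i]-P[j])>1e-9).sum()>=0 and bin(i^j).count('1')==1: cv2.line(o,tuple(map(int,uv[i])),tuple(map(int,uv[j])),c,1)
    for B in J[:4]: dr(W(B,x,y,a),(0,255,255))
    dr(bar(x,y,b,zc),(0,255,0))
    return o
E
python3 - <<'E'
from ov import *
T=np.load('pics/w2pose.npz')['T'];q=[.4871,.0120,-.180,-.033]
a=overlay('wrist','w2.png',T,q,'',(255,205,385,350),4)
b=overlay('side','side1.png',campose('side')[1],q,'',(300,215,375,320),5)
h=min(a.shape[0],b.shape[0]);cv2.imwrite('pics/ov1.png',np.hstack([a[:h,:420],b[:h]])[:600,:800])
cv2.imwrite('pics/ov1.png',cv2.resize(np.hstack([a[:h],b[:h]]),(800,int(h*800/(a.shape[1]+b.shape[1])))))
E
```

```text
(no output)
```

View pics/ov1.png

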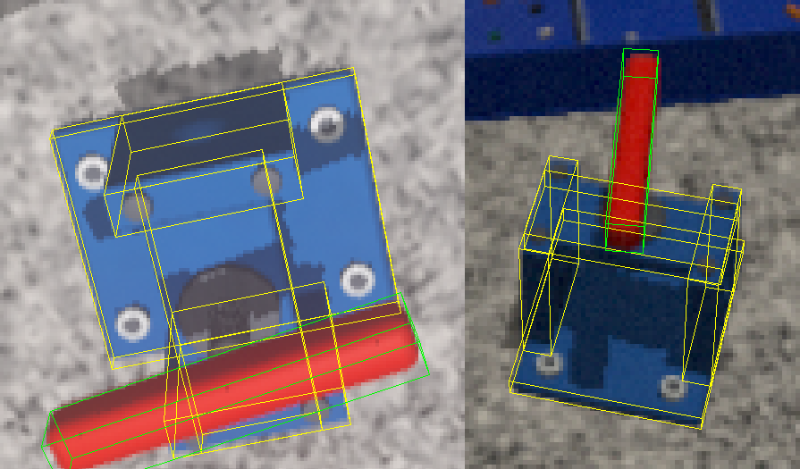

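View pics/fg_wrist.png

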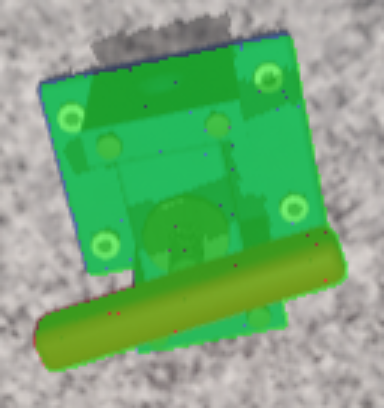

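```bash
cat > runfit2.py <<'E'
exec(open('runfit.py').read().split('def cost')[0])
def cap(x,y,b,zc,L):
    th=np.linspace(0,2*np.pi,16,endpoint=False)
    pts=[]
    for e in(-1,1):
        for f,rr in((0,1),(.004,.75)):
            for t in th: pts.append([e*(L/2-.004+f),.007*rr*np.cos(t),.008*rr*np.sin(t)+zc])
    return W(np.array(pts),x,y,b)
sc=np.array([.01,.01,.1,.1,.01,.01])
def cost(q,vs):
    x,y,a,b,bx,by=q*sc+np.array([.487,.012,-.18,-.03,0,0]);zc=.112-.004*(.45-(b-a))
    e=0
    for n in vs:
        p,T,bb,fg,red=views[n]
        B=cap(x+bx,y+by,b,zc,.09);mr=ras([B],p,T,bb);m=ras([W(k,x,y,a) for k in J]+[B,stem(x,y,zc)],p,T,bb)
        e+=abs(m-fg).sum()/fg.sum()+abs(mr-red).sum()/red.sum()
    return e
for vs in (['wrist'],['side'],['scene'],['wrist','side','scene']):
    x0=np.zeros(6);r=minimize(cost,x0,args=(vs,),method='Nelder-Mead',options=dict(initial_simplex=np.vstack([x0]+[x0+.6*np.eye(6)[i] for i in range(6)]),xatol=.003,fatol=1e-5,maxiter=900))
    q=r.x*sc+np.array([.487,.012,-.18,-.03,0,0]);print(vs,q.round(4),'joint',round(.45-(q[3]-q[2]),3),r.fun)
E
python3 runfit2.py
```

```text
['wrist'] [ 4.876e-01  1.180e-02 -1.569e-01 -5.230e-02 -2.000e-04  1.300e-03] joint 0.345 0.14479444921016693
['side'] [ 0.4858  0.0103 -0.1736 -0.0484  0.001   0.0017] joint 0.325 0.13752803206443787
['scene'] [ 4.883e-01  1.310e-02 -1.598e-01 -4.120e-02  4.000e-04  2.300e-03] joint 0.331 0.17763912677764893
['wrist', 'side', 'scene'] [ 0.4873  0.0116 -0.1735 -0.0509  0.      0.0013] joint 0.327 0.6879183053970337
```

Run:
```python
from h import *
for r in plan(ctrl.get_state(),[.5138,.2815,.08],-.311,7,6):print(*r)
```

```text
-1.073 -2.644 2.377 -0.011 6
-1.043 -2.655 2.377 -0.011 6
-1.014 -2.667 2.377 -0.011 6
-0.984 -2.678 2.377 -0.011 6
-0.954 -2.689 2.377 -0.011 6
-0.923 -2.699 2.377 -0.011 6
-0.893 -2.71 2.377 -0.011 6
```

Request:
send_rows(motion=[-1.0, -2.7, 2.4, -0.01, 6, -1.0, -2.7, 2.4, -0.01, 6, -1.0, -2.7, 2.4, -0.01, 6, -1.0, -2.7, 2.4, -0.01, 6, -0.9, -2.7, 2.4, -0.01, 6, -0.9, -2.7, 2.4, -0.01, 6, -0.9, -2.7, 2.4, -0.01, 6, 0, 0, 0, 0, 6])

```text
time: 4.35
eef_pos: [0.5168, 0.3009, 0.0737]
tcp_rot: [0.989, -0.15, 0.007, -0.004]
contact_force: [-0.6, -0.5, 0.2]
opening: 0.702
```

Run:
```python
from h import *
s=ctrl.get_state();print(s['eef_pos'],R.from_quat(s['tcp_rot']).as_matrix().round(4))
for r in plan(s,[.5138,.2815,.004],-.311,4,6):print(*r)
s,im,d=shot('wrist','w3.png')
```

```text
[0.51683507 0.3008829  0.07368659] [[ 0.9548 -0.297   0.0151]
 [-0.2971 -0.9548  0.0049]
 [ 0.013  -0.0091 -0.9999]]
0.072 0.485 1.742 0.002 6
0.073 0.485 1.742 0.002 6
0.074 0.485 1.742 0.002 6
0.075 0.485 1.742 0.002 6
```

View pics/w3.png

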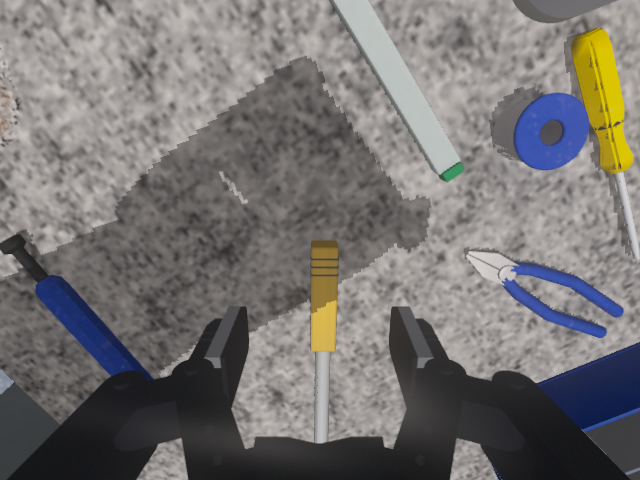

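The wrist view shows the spindle vertical in the image at column 323, centred between the fingers (212–425). The shoulder is at row 350, so I can descend once the 2 cm forward shift is done.

Request:
send_rows(motion=[0.1, 0.7, 1.5, 0, 5, 0.1, 0.7, 1.5, 0, 5, 0, 0.4, 1.5, 0, 5, 0, 0, 1.2, 0, 5, 0, 0, 0, 0, 5])

```text
time: 4.9
eef_pos: [0.5172, 0.2806, 0.0177]
tcp_rot: [0.989, -0.15, 0.011, -0.005]
contact_force: [-0.3, -0.1, 0.1]
opening: 0.585
```

Run:
```python
from h import *
s=ctrl.get_state();print(s['eef_pos'],s['opening'],s['dq'].round(3))
for r in plan(s,[.5138,.2815,.004],-.311,2,6):print(*r)
```

```text
[0.517243   0.28063643 0.01769058] 0.5851703755760806 [-0.011 -0.016 -0.004 -0.     0.001 -0.001]
-0.177 0.01 0.685 0.004 6
-0.177 0.011 0.685 0.004 6
```

Request:
send_rows(motion=[-0.2, 0, 0.7, 0, 5, -0.2, 0, 0.6, 0, 5, 0, 0, 0, 0, 5])

```text
time: 5.2
eef_pos: [0.5146, 0.2817, 0.0045]
tcp_rot: [0.988, -0.151, 0.012, -0.005]
contact_force: [-0.4, 0.8, 0.0]
opening: 0.591
```

Request:
send_rows(motion=[0, 0, 0, 0, 1.0, 0, 0, 0, 0, 1.0, 0, 0, 0, 0, 1.0, 0, 0, 0, 0, 1.0, 0, 0, 0, 0, 1.0, 0, 0, 0, 0, 1.0, 0, 0, 0, 0, 1.0], grip_force=70)

```text
time: 5.9
eef_pos: [0.5153, 0.2824, 0.0055]
tcp_rot: [0.988, -0.151, 0.013, -0.006]
contact_force: [0.0, -0.5, -0.2]
opening: 0.163
```

Run:
```python
from h import *
s,im,d=shot('wrist','w4.png');print(s['eef_pos'],s['opening'],s['contact_force'],R.from_quat(s['tcp_rot']).as_matrix().round(4))
```

```text
[0.51528983 0.28241783 0.00554078] 0.16315385257578352 [ 0.02753226 -0.51855242 -0.2163383 ] [[ 0.9543 -0.2977  0.0273]
 [-0.298  -0.9545  0.0076]
 [ 0.0237 -0.0154 -0.9996]]
```

View pics/w4.png

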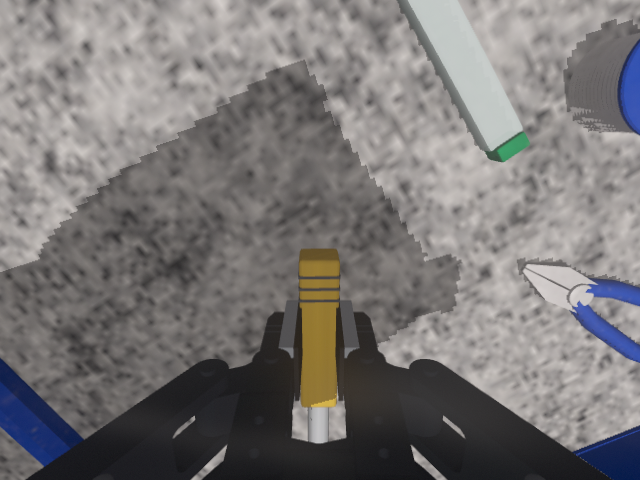

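The brass grip is held between the pads, centred at column 320, with the rod pointing at the jig. Next I'll lift it and stage it in front of the bore.

Run:
```python
from h import *
for r in plan(ctrl.get_state(),[.520,.207,.0335],-.165,5,1):print(*r)
```

```text
0.54 1.412 -0.559 -0.028 1
0.501 1.426 -0.559 -0.028 1
0.461 1.44 -0.559 -0.028 1
0.421 1.452 -0.559 -0.028 1
0.381 1.463 -0.559 -0.028 1
```

Request:
send_rows(motion=[0, 0, -1.2, 0, 1, 0.5, 1.4, -0.8, -0.03, 1, 0.5, 1.4, -0.5, -0.03, 1, 0.5, 1.4, -0.3, -0.03, 1, 0.4, 1.5, 0, -0.03, 1, 0.4, 1.5, 0, -0.02, 1, 0, 0, 0, 0, 1])

```text
time: 6.65
eef_pos: [0.5191, 0.2048, 0.0374]
tcp_rot: [0.997, -0.078, 0.013, -0.005]
contact_force: [0.6, 0.6, -2.0]
opening: 0.16
```

Run:
```python
from h import *
s=ctrl.get_state();print(s['eef_pos'],s['opening'],s['dq'].round(3),R.from_quat(s['tcp_rot']).as_matrix().round(4))
shot('side','side2.png');shot('scene','scene2.png')
a=cv2.imread('pics/side2.png')[180:340,180:400];b=cv2.imread('pics/scene2.png')[200:320,220:370]
cv2.imwrite('pics/c2.png',cv2.resize(a,None,fx=3.6,fy=3.6,interpolation=cv2.INTER_CUBIC));cv2.imwrite('pics/d2.png',cv2.resize(b,None,fx=4,fy=4,interpolation=cv2.INTER_CUBIC))
```

```text
[0.51911754 0.20484857 0.03744279] 0.15987086458305366 [ 0.017 -0.01  -0.003  0.022  0.005  0.012] [[ 0.9876 -0.1544  0.0269]
 [-0.1547 -0.9879  0.0079]
 [ 0.0253 -0.0119 -0.9996]]
```

View pics/c2.png

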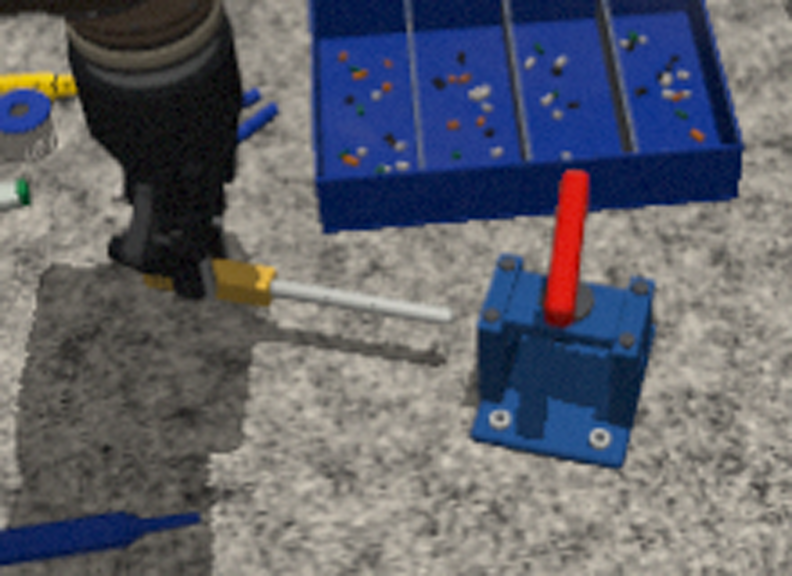

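View pics/d2.png

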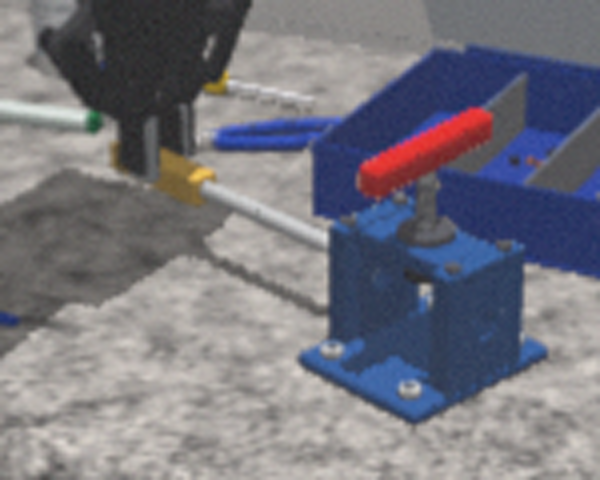

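The side view shows the rod level and pointing at the entry ear, tip at about (450,315) in the crop. The scene view agrees. I'll fit the rod axis from depth.

```bash
cat > rod.py <<'E'
from h import *
from scipy.optimize import least_squares
JX,JY,JA=.4874,.0117,-.165
def tojig(P):
    P=np.atleast_2d(P);c,s=np.cos(JA),np.sin(JA);dx,dy=P[:,0]-JX,P[:,1]-JY
    return np.c_[dx*c+dy*s,-dx*s+dy*c,P[:,2]-.036]
def rodfit(f,n,T,ylo,yhi):
    d=np.load(f'pics/{f}.npz')['d'];p=cams.camera_params(n)
    v,u=np.nonzero(d>0);P=pts(p,T,np.c_[u,v],d[v,u]);Q=tojig(P)
    k=(abs(Q[:,0])<.02)&(abs(Q[:,2])<.016)&(Q[:,1]>ylo)&(Q[:,1]<yhi);q=Q[k]
    cam=tojig(T[:3,3])[0]
    ym=(ylo+yhi)/2
    def f_(a):
        x=a[0]+a[1]*(q[:,1]-ym);z=a[2]+a[3]*(q[:,1]-ym)
        return np.hypot(q[:,0]-x,q[:,2]-z)-.005
    r=least_squares(f_,[0,0,0,0],loss='soft_l1',f_scale=.001)
    a=r.x;print(n,k.sum(),'mid(mm) x %.2f z %.2f'%(a[0]*1e3,a[2]*1e3),'slope x %.4f z %.4f'%(a[1],a[3]),'rms',np.sqrt((f_(a)**2).mean())*1e3,'ymin',q[:,1].min())
    for y in(.04,.16): print('   at y=%.2f x %.2f z %.2f mm'%(y,1e3*(a[0]+a[1]*(y-ym)),1e3*(a[2]+a[3]*(y-ym))))
E
python3 - <<'E'
from rod import *
rodfit('side2.png','side',campose('side')[1],.068,.155)
rodfit('scene2.png','scene',campose('scene')[1],.085,.155)
s=ctrl.get_state();print(tojig(s['eef_pos'])*1e3)
# sanity: spindle tail origin
for n in['side','scene']:
    z=np.load(f'pics/{n}2.png.npz')
E
```

```text
side 241 mid(mm) x 0.34 z 3.42 slope x -0.0111 z 0.0068 rms 1.1192679469206173 ymin 0.06808043003278844
   at y=0.04 x 1.14 z 2.93 mm
   at y=0.16 x -0.19 z 3.75 mm
scene 121 mid(mm) x -1.67 z 5.21 slope x -0.0029 z 0.0086 rms 0.9295671157256303 ymin 0.08708118324075724
   at y=0.04 x -1.44 z 4.52 mm
   at y=0.16 x -1.79 z 5.55 mm
[[ -0.65040581 196.99062013   1.37817988]]
```

```bash
cat >> rod.py <<'E'
def sil(f,n,T,ylo,yhi,zaxis,jig):
    global JX,JY,JA
    o=(JX,JY,JA);JX,JY,JA=jig
    z=np.load(f'pics/{f}.npz');d=z['d'];im=z['im'];p=cams.camera_params(n)
    vv,uu=np.mgrid[0:480,0:640];P=pts(p,T,np.c_[uu.ravel(),vv.ravel()],d.ravel());Q=tojig(P)
    k=((abs(Q[:,0])<.022)&(abs(Q[:,2])<.018)&(Q[:,1]>ylo)&(Q[:,1]<yhi)).reshape(480,640)
    # centre per column -> intersect plane
    C=[]
    for u in np.unique(np.nonzero(k)[1]):
        v=np.nonzero(k[:,u])[0]
        if len(v)>=4: C.append([u,v.mean(),len(v)])
    C=np.array(C);W=ptsplane(p,T,C[:,:2],zaxis);q=tojig(W)
    f1=np.polyfit(q[:,1],q[:,0],1);print(n,jig,'n',len(C),'wid',C[:,2].mean(),'x at .04: %.2f  .10: %.2f mm slope %.4f'%(1e3*np.polyval(f1,.04),1e3*np.polyval(f1,.10),f1[0]))
    JX,JY,JA=o
E
python3 - <<'E'
from rod import *
for j in [(.4874,.0117,-.165),(.4858,.0103,-.1736)]: sil('side2.png','side',campose('side')[1],.068,.155,.040,j)
for j in [(.4874,.0117,-.165),(.4883,.0131,-.160)]: sil('scene2.png','scene',campose('scene')[1],.085,.155,.040,j)
E
```

```text
side (0.4874, 0.0117, -0.165) n 45 wid 5.355555555555555 x at .04: 0.64  .10: 0.05 mm slope -0.0097
side (0.4858, 0.0103, -0.1736) n 44 wid 5.340909090909091 x at .04: 1.69  .10: 0.56 mm slope -0.0189
scene (0.4874, 0.0117, -0.165) n 22 wid 5.2272727272727275 x at .04: 1.64  .10: 0.90 mm slope -0.0122
scene (0.4883, 0.0131, -0.16) n 23 wid 5.217391304347826 x at .04: 1.32  .10: 0.76 mm slope -0.0094
```

Request:
send_rows(motion=[0.05, 0, 0.42, 0.01, 1, 0, 0, 0, 0, 1])

```text
time: 6.95
eef_pos: [0.5196, 0.2071, 0.0332]
tcp_rot: [0.996, -0.083, 0.013, -0.006]
contact_force: [-0.6, 0.4, -2.5]
opening: 0.157
```

```bash
cat > chk.py <<'E'
from rod import *
s=ctrl.get_state();Rm=R.from_quat(s['tcp_rot']).as_matrix()
t=tojig(s['eef_pos'])[0]*1e3
print('t',s['time'],'tcp jig mm',t.round(2),'yaw rel',round(np.arctan2(Rm[1,0],Rm[0,0])-JA,4),'tilt',Rm[2].round(4),'F',np.array(s['contact_force']).round(1),'M',np.array(s['wrist_torque']).round(2),'op',round(s['opening'],3))
w=t[2]+36-5.54; print('rod z err mm: shoulder',round(w+8-36+ .035*1e3*(Rm[2,1]+.0154),2),'tip',round(w+8-36+132*(Rm[2,1]+.0154),2), 'shoulder gap',round(t[1]-1.3-35-40,1))
E
python3 chk.py
python3 - <<'E'
from rod import *
shot('side','side3.png');shot('scene','scene3.png')
for j in [(.4874,.0117,-.165),(.4858,.0103,-.1736)]: sil('side3.png','side',campose('side')[1],.068,.155,.036,j)
for j in [(.4874,.0117,-.165),(.4883,.0131,-.160)]: sil('scene3.png','scene',campose('scene')[1],.085,.155,.036,j)
E
```

```text
t 6.95 tcp jig mm [ -0.37 198.07  -2.76] yaw rel -0.0004 tilt [ 0.0255 -0.0134 -0.9996] F [-0.6  0.4 -2.5] M [ 0.02 -0.06  0.01] op 0.157
rod z err mm: shoulder -0.23 tip -0.04 shoulder gap 121.8
side (0.4874, 0.0117, -0.165) n 44 wid 5.340909090909091 x at .04: -1.17  .10: -1.03 mm slope 0.0024
side (0.4858, 0.0103, -0.1736) n 44 wid 5.340909090909091 x at .04: -0.22  .10: -0.60 mm slope -0.0063
scene (0.4874, 0.0117, -0.165) n 22 wid 5.2727272727272725 x at .04: -0.18  .10: -0.05 mm slope 0.0021
scene (0.4883, 0.0131, -0.16) n 22 wid 5.2272727272727275 x at .04: -0.08  .10: 0.00 mm slope 0.0014
```

Request:
send_rows(motion=[0.04, 1.0, -0.02, 0, 1, 0, 1.0, -0.01, 0, 1, 0, 1.0, -0.01, 0, 1, 0, 0.6, -0.01, 0, 1, 0, 0, 0, 0, 1])

```text
time: 7.55
eef_pos: [0.5135, 0.1688, 0.0334]
tcp_rot: [0.997, -0.082, 0.013, -0.005]
contact_force: [0.1, 0.5, -2.4]
opening: 0.163
```

```bash
python3 chk.py
```

```text
t 7.55 tcp jig mm [-9.000e-02  1.592e+02 -2.630e+00] yaw rel 0.001 tilt [ 0.0254 -0.013  -0.9996] F [ 0.1  0.5 -2.4] M [0.02 0.05 0.03] op 0.163
rod z err mm: shoulder -0.08 tip 0.15 shoulder gap 82.9
```

Request:
send_rows(motion=[0, 1.0, -0.01, 0, 1, 0, 1.0, -0.01, 0, 1, 0, 1.0, -0.01, 0, 1, 0, 1.0, -0.01, 0, 1, 0, 0, 0, 0, 1])

```text
time: 8.05
eef_pos: [0.5064, 0.1254, 0.0334]
tcp_rot: [0.997, -0.082, 0.013, -0.005]
contact_force: [-0.9, 0.2, -3.3]
opening: 0.159
```

```bash
python3 chk.py
python3 - <<'E'
from h import *
shot('scene','scene4.png');b=cv2.imread('pics/scene4.png')[200:320,250:400]
cv2.imwrite('pics/d4.png',cv2.resize(b,None,fx=4,fy=4,interpolation=cv2.INTER_CUBIC))
E
```

```text
t 8.05 tcp jig mm [ 1.1000e-01  1.1526e+02 -2.5600e+00] yaw rel 0.0004 tilt [ 0.0259 -0.013  -0.9996] F [-0.9  0.2 -3.3] M [ 0.02  0.03 -0.03] op 0.159
rod z err mm: shoulder -0.01 tip 0.22 shoulder gap 39.0
```

View pics/d4.png

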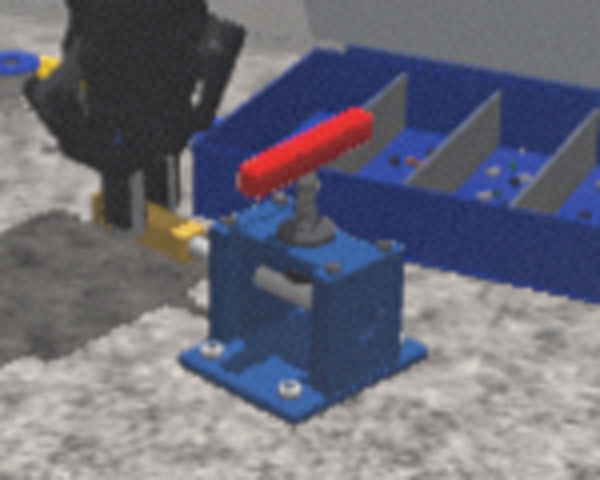

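The rod is through the first ear and spans the gap towards the far ear (crop (280,285)). Forces are near zero.

Request:
send_rows(motion=[0, 0.8, -0.01, 0, 1, 0, 0.8, -0.01, 0, 1, 0, 0.8, -0.01, 0, 1, 0, 0.6, -0.01, 0, 1, 0, 0, 0, 0, 1])

```text
time: 8.6
eef_pos: [0.5014, 0.094, 0.0336]
tcp_rot: [0.997, -0.082, 0.014, -0.006]
contact_force: [-0.1, 0.6, -2.5]
opening: 0.16
```

```bash
python3 chk.py
```

```text
t 8.6 tcp jig mm [ 0.29 83.51 -2.39] yaw rel 0.0012 tilt [ 0.0264 -0.0135 -0.9996] F [-0.1  0.6 -2.5] M [0.06 0.08 0.  ] op 0.16
rod z err mm: shoulder 0.14 tip 0.33 shoulder gap 7.2
```

Request:
send_rows(motion=[0, 0.35, 0, 0, 1, 0, 0.2, 0, 0, 1, 0, 0, 0, 0, 1])

```text
time: 8.9
eef_pos: [0.5011, 0.0904, 0.0339]
tcp_rot: [0.996, -0.083, 0.015, -0.009]
contact_force: [0.4, -0.1, -3.3]
opening: 0.162
```

```bash
python3 chk.py
```

```text
t 8.9 tcp jig mm [ 0.55 79.83 -2.07] yaw rel -0.0023 tilt [ 0.0275 -0.0194 -0.9994] F [ 0.4 -0.1 -3.3] M [0.1  0.05 0.05] op 0.162
rod z err mm: shoulder 0.25 tip -0.13 shoulder gap 3.5
```

Request:
send_rows(motion=[0, 0.3, -0.02, 0, 1])

```text
time: 9.0
eef_pos: [0.5011, 0.0899, 0.0343]
tcp_rot: [0.996, -0.085, 0.015, -0.012]
contact_force: [3.6, 17.8, -4.7]
opening: 0.161
```

```bash
python3 chk.py
python3 - <<'E'
from h import *
shot('side','side5.png');shot('scene','scene5.png');a=cv2.imread('pics/side5.png')[200:320,260:380];b=cv2.imread('pics/scene5.png')[210:310,280:380]
cv2.imwrite('pics/c5.png',np.hstack([cv2.resize(a,(400,400),interpolation=cv2.INTER_CUBIC),cv2.resize(b,(400,400),interpolation=cv2.INTER_CUBIC)]))
E
```

```text
t 9.0 tcp jig mm [ 0.67 79.35 -1.72] yaw rel -0.0058 tilt [ 0.0284 -0.0258 -0.9993] F [ 3.6 17.8 -4.7] M [ 3.02 -0.53  0.1 ] op 0.161
rod z err mm: shoulder 0.38 tip -0.63 shoulder gap 3.1
```

View pics/c5.png

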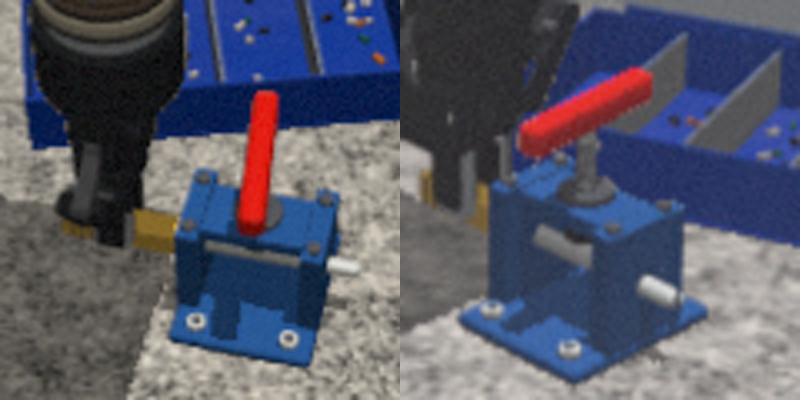

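Both views show the brass grip against the left ear and the tip out past the far ear (about (350,268) and (670,292) in the crop). The push met 18 N. I'll check how far the tip protrudes.

Run:
```python
from rod import *
for f,n,lo in(('side5.png','side',-.08),('scene5.png','scene',-.08)):
    p,T=campose(n);d=np.load(f'pics/{f}.npz')['d'];v,u=np.nonzero(d>0);Q=tojig(pts(p,T,np.c_[u,v],d[v,u]))
    k=(abs(Q[:,0])<.012)&(abs(Q[:,2])<.012)&(Q[:,1]<-.043)&(Q[:,1]>-.075);print(n,k.sum(),np.sort(Q[k,1])[:5].round(4),np.median(Q[k],0).round(4))
    k=(abs(Q[:,0])<.012)&(abs(Q[:,2])<.012)&(Q[:,1]>.030)&(Q[:,1]<.075)
    # brass pixel shoulder
    im=np.load(f'pics/{f}.npz')['im'];h=cv2.cvtColor(im,cv2.COLOR_RGB2HSV)[v,u]
    b=k&(h[:,1]>100)&(h[:,0]<35);print(' brass ymin',np.sort(Q[b,1])[:5].round(4))
```

```text
side 40 [-0.0565 -0.0562 -0.0558 -0.0549 -0.0549] [-0.0028 -0.0496  0.0014]
 brass ymin [0.0459 0.0463 0.0465 0.0467 0.0468]
scene 35 [-0.0565 -0.0556 -0.0549 -0.0548 -0.0546] [-0.0048 -0.0509  0.0021]
 brass ymin [0.0619 0.0624 0.063  0.063  0.0631]
```

Request:
send_rows(motion=[-0.03, 0.4, 0.03, 0, 1, 0, 0.4, 0, 0, 1])

```text
time: 9.3
eef_pos: [0.5014, 0.0899, 0.0348]
tcp_rot: [0.996, -0.089, 0.018, -0.021]
contact_force: [3.4, 17.8, -4.0]
opening: 0.164
```

```bash
python3 chk.py
python3 - <<'E'
from h import *
s,im,d=shot('side','side6.png');a=cv2.imread('pics/side6.png')[240:310,295:370]
cv2.imwrite('pics/c6.png',cv2.resize(a,None,fx=8,fy=8,interpolation=cv2.INTER_CUBIC))
p,T=campose('side')
# predicted pixels for shoulder top edge at home, gap0 & gap4
from rod import *
def w(q):
    c,s_=np.cos(JA),np.sin(JA);return [JX+q[0]*c-q[1]*s_,JY+q[0]*s_+q[1]*c,q[2]+.036]
for y in(.040,.044,.048): print(y,[proj(p,T,w([x,y,z])).round(1)[0].tolist() for x,z in((-.008,.008),(-.008,-.008),(.008,.008))])
print('ear',[proj(p,T,w([-.025,.04,z])).round(1)[0].tolist() for z in(.032,-.028)],proj(p,T,w([.025,.04,.032])).round(1))
print('tip',proj(p,T,w([0,-.057,0])),proj(p,T,w([0,-.053,0])))
E
```

```text
t 9.3 tcp jig mm [ 0.98 79.43 -1.16] yaw rel -0.0138 tilt [ 0.0321 -0.0441 -0.9985] F [ 3.4 17.8 -4. ] M [ 2.9  -0.46  0.16] op 0.164
rod z err mm: shoulder 0.3 tip -2.49 shoulder gap 3.1
0.04 [[314.4, 271.4], [314.6, 276.8], [316.4, 264.8]]
0.044 [[312.3, 271.1], [312.5, 276.5], [314.3, 264.4]]
0.048 [[310.2, 270.7], [310.4, 276.1], [312.2, 264.1]]
ear [[311.9, 270.3], [312.8, 290.5]] [[318.3 249.4]]
tip [[367.55192568 279.64820822]] [[365.374309   279.27910779]]
```

View pics/c6.png

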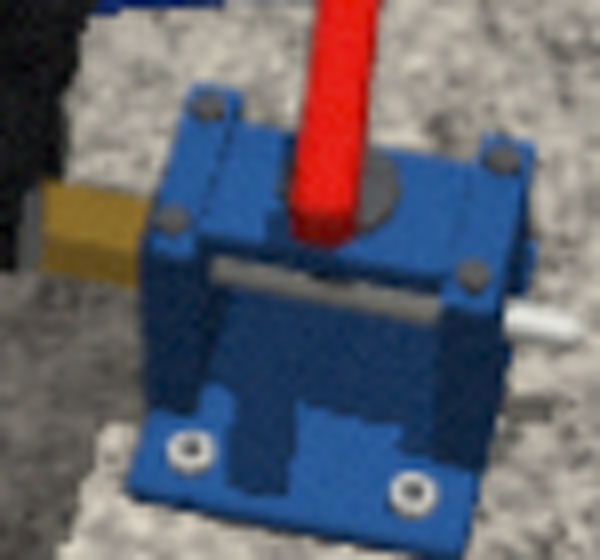

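No gap shows at the shoulder, and the tip pixel (367.5,280) matches the predicted home position (367.6,279.6). So the spindle is home. Next: unload, release, lift.

Request:
send_rows(motion=[0, 0, 0, 0, 1, 0, 0, 0, 0, 2, 0, 0, 0, 0, 3.5, 0, 0, 0, 0, 5, 0, 0, 0, 0, 5])

```text
time: 9.85
eef_pos: [0.503, 0.0898, 0.0364]
tcp_rot: [0.996, -0.087, 0.02, -0.02]
contact_force: [-0.5, 0.1, 0.4]
opening: 0.585
```

```bash
python3 chk.py
python3 - <<'E'
from h import *
s,im,d=shot('side','side7.png');a=cv2.imread('pics/side7.png')[240:310,295:370]
cv2.imwrite('pics/c7.png',cv2.resize(a,None,fx=8,fy=8,interpolation=cv2.INTER_CUBIC))
E
```

```text
t 9.85 tcp jig mm [ 2.51 79.61  0.43] yaw rel -0.011 tilt [ 0.0358 -0.0433 -0.9984] F [-0.5  0.1  0.4] M [-0.02  0.08  0.02] op 0.585
rod z err mm: shoulder 1.92 tip -0.79 shoulder gap 3.3
```

View pics/c7.png

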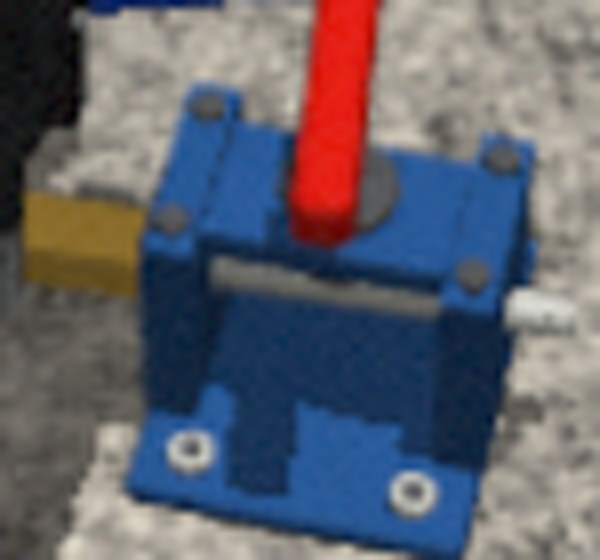

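The spindle stays home after release, tail slightly drooped as expected. Next I'll lift and turn towards the handle.

Request:
send_rows(motion=[0, -0.1, -2, 0, 5, 0, -0.2, -3, 0, 5, 0, -0.2, -3.5, 0, 5, 0, -0.2, -3.5, 0, 5, 0, 0, -3.5, -0.1, 5, 0, 0, 0, -0.14, 5])

```text
time: 10.5
eef_pos: [0.4965, 0.0894, 0.1962]
tcp_rot: [0.999, 0.035, 0.02, -0.017]
contact_force: [0.0, 0.2, 0.1]
opening: 0.584
```

```bash
python3 chk.py
python3 - <<'E'
from h import *
s=ctrl.get_state();print(s['eef_pos'])
for r in plan(s,[.4875,.0125,.19],1.52,11,5):print(*r)
E
```

```text
t 10.5 tcp jig mm [ -3.83  78.15 160.22] yaw rel 0.2345 tilt [ 0.0409 -0.0323 -0.9986] F [0.  0.2 0.1] M [-0.02 -0.04  0.05] op 0.584
rod z err mm: shoulder 162.09 tip 160.45 shoulder gap 1.9
[0.49645692 0.0894228  0.19622014]
-0.13 0.692 0.057 -0.132 5
-0.22 0.669 0.057 -0.132 5
-0.306 0.634 0.057 -0.132 5
-0.386 0.589 0.057 -0.132 5
-0.46 0.533 0.057 -0.132 5
-0.526 0.467 0.057 -0.132 5
-0.583 0.394 0.057 -0.132 5
-0.63 0.314 0.057 -0.132 5
-0.666 0.228 0.057 -0.132 5
-0.69 0.139 0.057 -0.132 5
-0.702 0.047 0.057 -0.132 5
```

Request:
send_rows(motion=[-0.1, 0.7, 0, -0.13, 5, -0.2, 0.7, 0, -0.13, 5, -0.3, 0.6, 0, -0.13, 5, -0.4, 0.6, 0, -0.13, 5, -0.5, 0.5, 0, -0.13, 5, -0.5, 0.5, 0, -0.13, 5, -0.6, 0.4, 0, -0.13, 5, -0.6, 0.3, 0, -0.13, 5, -0.7, 0.2, 0, -0.13, 5, -0.7, 0.1, 0, -0.13, 5, -0.7, 0, 0, -0.13, 5, 0, 0, 0, 0, 5])

```text
time: 11.7
eef_pos: [0.4882, 0.0064, 0.1967]
tcp_rot: [0.711, 0.703, 0.027, 0.005]
contact_force: [0.5, -0.2, -0.4]
opening: 0.586
```

Run:
```python
from h import *
s,im,d=shot('wrist','w8.png');p,T=campose('wrist',s);np.savez('pics/w8pose.npz',T=T);Rm=R.from_quat(s['tcp_rot']).as_matrix()
print(s['eef_pos'],Rm.round(4),s['qpos'].round(3),'yaw',np.arctan2(Rm[1,0],Rm[0,0]))
hsv=cv2.cvtColor(im,cv2.COLOR_RGB2HSV).astype(int);h=hsv[...,0]
m=((h<8)|(h>172))&(hsv[...,1]>130)&(hsv[...,2]>60)&(d>0)
v,u=np.nonzero(m);P=pts(p,T,np.c_[u,v],d[v,u]);k=(abs(P[:,2]-.115)<.012)&(abs(P[:,0]-.487)<.07)&(abs(P[:,1]-.012)<.07);P=P[k]
top=P[P[:,2]>np.percentile(P[:,2],95)-.004]
c=P[:,:2].mean(0);w=np.linalg.svd(P[:,:2]-c)[2][0];t=(P[:,:2]-c)@w;nn=(P[:,:2]-c)@[-w[1],w[0]]
print(k.sum(),'c',c,'ang',np.arctan2(w[1],w[0]),t.min(),t.max(),nn.min(),nn.max(),'ztop',np.percentile(P[:,2],90))
r=cv2.minAreaRect(P[:,:2].astype(np.float32)*1000);print(r, 'mid',c+w*(t.min()+t.max())/2)
```

```text
[0.48817784 0.00635079 0.19666477] [[ 0.0108  0.9989  0.0449]
 [ 0.9994 -0.0123  0.0315]
 [ 0.032   0.0446 -0.9985]] [-0.216 -0.128  2.084  0.044  1.149 -1.793] yaw 1.5599602485756667
2826 c [0.48185285 0.01345013] ang -0.052891057710922694 -0.03992940031877117 0.049026219091055326 -0.006717051808566512 0.007243318619564659 ztop 0.11820755835051767
((486.4134826660156, 13.492673873901367), (13.956318855285645, 88.95296478271484), 87.070556640625) mid [0.4863949  0.01320967]
```

View pics/w8.png

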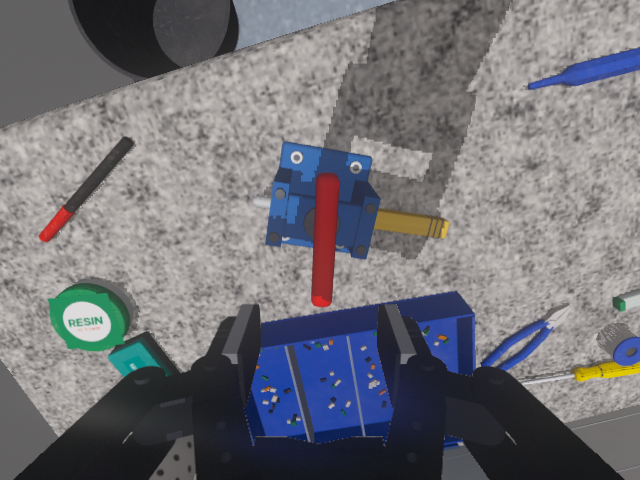

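The red bar lies between the fingers, from (327,180) to (322,300). Fitted centre is (0.486,0.013), angle -0.052, so the joint is at about 0.337 rad, matching the earlier fits. I'll descend onto it.

Request:
send_rows(motion=[0.1, -0.1, 2.4, 0.02, 5, 0.1, -0.1, 2.4, 0.02, 5, 0.1, -0.1, 2.4, 0, 5, 0.1, -0.1, 1.8, 0, 5, 0, 0, 0, 0, 5])

```text
time: 12.25
eef_pos: [0.4902, 0.0144, 0.1061]
tcp_rot: [0.731, 0.682, 0.029, 0.006]
contact_force: [0.8, 0.0, -1.4]
opening: 0.589
```

```bash
cat > hc.py <<'E'
from h import *
s=ctrl.get_state();Rm=R.from_quat(s['tcp_rot']).as_matrix();g=s['eef_pos']-.019*Rm[:,2]
y=np.arctan2(Rm[1,0],Rm[0,0])
print('t',s['time'],'tcp',s['eef_pos'].round(4),'grasp',g.round(4),'yaw',round(y,4),'joint',round((.45+np.pi/2-.165-y)%(2*np.pi),3),'z',Rm[:,2].round(3),'F',s['contact_force'].round(1),'M',s['wrist_torque'].round(2),'op',round(s['opening'],3),'q6',s['qpos'][5].round(2))
e=(np.array([.487,.0128,s['eef_pos'][2]+.019])-g);print('offset to axis tool cm',(100*Rm.T@e).round(2))
E
python3 hc.py
```

```text
t 12.25 tcp [0.4902 0.0144 0.1061] grasp [0.4893 0.0139 0.1251] yaw 1.5014 joint 0.354 z [ 0.05   0.031 -0.998] F [ 0.8  0.  -1.4] M [-0.02  0.05  0.02] op 0.589 q6 -1.73
offset to axis tool cm [-0.12 -0.22 -0.02]
```

Request:
send_rows(motion=[-0.05, -0.1, 0.7, -0.02, 5, -0.02, -0.15, 0.5, 0, 5, 0, 0, 0, 0, 5])

```text
time: 12.55
eef_pos: [0.4894, 0.0144, 0.0951]
tcp_rot: [0.725, 0.689, 0.03, 0.007]
contact_force: [-0.0, 0.8, 0.2]
opening: 0.585
```

```bash
python3 hc.py
```

```text
t 12.55 tcp [0.4894 0.0144 0.0951] grasp [0.4884 0.0138 0.1141] yaw 1.5207 joint 0.335 z [ 0.053  0.03  -0.998] F [-0.   0.8  0.2] M [ 0.    0.06 -0.01] op 0.585 q6 -1.75
offset to axis tool cm [-0.1  -0.14 -0.01]
```

Close on the bar.

Request:
send_rows(motion=[-0.1, -0.1, 0, 0, 1, 0, 0, 0, 0, 1, 0, 0, 0, 0, 1, 0, 0, 0, 0, 1, 0, 0, 0, 0, 1, 0, 0, 0, 0, 1], grip_force=50)

```text
time: 13.15
eef_pos: [0.4895, 0.0128, 0.0969]
tcp_rot: [0.725, 0.688, 0.03, 0.009]
contact_force: [0.5, 0.1, -0.5]
opening: 0.153
```

```bash
python3 hc.py
```

```text
t 13.15 tcp [0.4895 0.0128 0.0969] grasp [0.4884 0.0122 0.1158] yaw 1.5197 joint 0.336 z [ 0.057  0.029 -0.998] F [ 0.5  0.1 -0.5] M [-0.25  0.08 -0.08] op 0.153 q6 -1.75
offset to axis tool cm [ 0.05 -0.14 -0.01]
```

Request:
send_rows(motion=[0, -0.05, 0.1, 0.1, 1, 0, -0.05, 0.1, 0.14, 1, 0, 0, 0.1, 0.14, 1, 0, 0, 0.1, 0.14, 1])

```text
time: 13.55
eef_pos: [0.4893, 0.0114, 0.0948]
tcp_rot: [0.88, 0.475, 0.03, 0.004]
contact_force: [-1.9, 1.2, 2.9]
opening: 0.151
```

```bash
python3 hc.py
```

```text
t 13.55 tcp [0.4893 0.0114 0.0948] grasp [0.4882 0.0109 0.1137] yaw 0.9907 joint 0.865 z [ 0.056  0.022 -0.998] F [-1.9  1.2  2.9] M [-0.63  0.49  0.18] op 0.151 q6 -1.22
offset to axis tool cm [ 0.09 -0.2  -0.01]
```

Request:
send_rows(motion=[0.02, -0.04, 0.1, 0.14, 1, 0.02, -0.04, 0.1, 0.14, 1, 0.02, -0.04, 0.1, 0.14, 1, 0.02, -0.04, 0.1, 0.14, 1, 0.02, -0.04, 0.1, 0.14, 1])

```text
time: 14.05
eef_pos: [0.4879, 0.0107, 0.0918]
tcp_rot: [0.99, 0.137, 0.025, -0.002]
contact_force: [-0.9, -0.4, 3.2]
opening: 0.154
```

```bash
python3 hc.py;python3 - <<'E'
from h import *
s,im,d=shot('side','side9.png');a=cv2.imread('pics/side9.png')[190:320,270:400]
cv2.imwrite('pics/c9.png',cv2.resize(a,None,fx=4.5,fy=4.5,interpolation=cv2.INTER_CUBIC))
E
```

```text
t 14.05 tcp [0.4879 0.0107 0.0918] grasp [0.4869 0.0105 0.1108] yaw 0.276 joint 1.58 z [ 0.05   0.01  -0.999] F [-0.9 -0.4  3.2] M [-0.62  0.6   0.2 ] op 0.154 q6 -0.49
offset to axis tool cm [ 0.07 -0.22  0.  ]
```

View pics/c9.png

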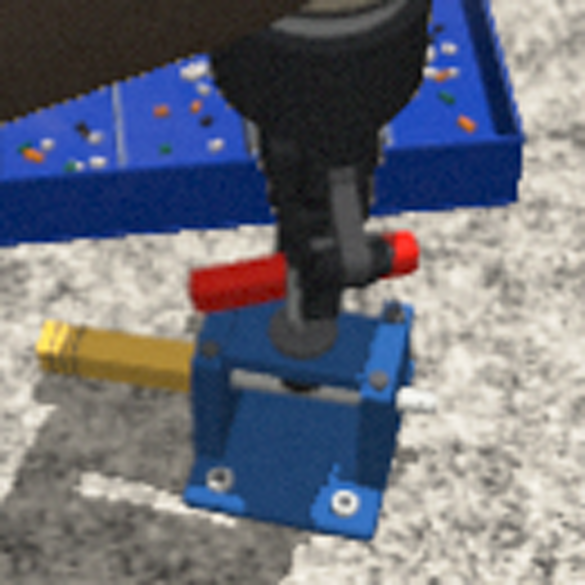

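The handle is turning with the gripper (bar now across the jig, (190,290) to (415,250)), and the spindle is still home.

Request:
send_rows(motion=[0.02, -0.05, 0.1, 0.14, 1, 0.02, -0.05, 0.1, 0.14, 1, 0.02, -0.04, 0.1, 0.14, 1, 0.02, -0.04, 0.1, 0.14, 1, 0, -0.02, 0.1, 0.14, 1, 0, 0, 0.1, 0.14, 1])

```text
time: 14.7
eef_pos: [0.4861, 0.011, 0.0884]
tcp_rot: [0.959, -0.283, 0.017, -0.007]
contact_force: [-1.3, 1.6, 2.6]
opening: 0.153
```

```bash
python3 hc.py
```

```text
t 14.7 tcp [0.4861 0.011  0.0884] grasp [0.4854 0.011  0.1073] yaw -0.5741 joint 2.43 z [ 0.037  0.004 -0.999] F [-1.3  1.6  2.6] M [-0.09  0.63  0.25] op 0.153 q6 0.37
offset to axis tool cm [ 0.03 -0.24  0.01]
```

Request:
send_rows(motion=[0, 0, 0.1, 0.14, 1, 0, 0, 0.1, 0.14, 1, 0, 0, 0.1, 0.1, 1])

```text
time: 15.0
eef_pos: [0.4857, 0.0115, 0.0869]
tcp_rot: [0.887, -0.461, 0.013, -0.01]
contact_force: [-1.8, 0.8, 4.0]
opening: 0.153
```

```bash
python3 hc.py
```

```text
t 15.0 tcp [0.4857 0.0115 0.0869] grasp [0.4851 0.0114 0.1059] yaw -0.9582 joint 2.814 z [ 0.033  0.005 -0.999] F [-1.8  0.8  4. ] M [-0.16  0.68  0.3 ] op 0.153 q6 0.76
offset to axis tool cm [-0.   -0.24  0.01]
```

Torque is rising as expected (0.20 → 0.25 → 0.30 N·m). I'll finish to about 3.25 rad.

Request:
send_rows(motion=[0, 0, 0.08, 0.13, 1, 0, 0, 0.08, 0.13, 1, 0, 0, 0.08, 0.13, 1, 0, 0, 0.02, 0.02, 1])

```text
time: 15.4
eef_pos: [0.4852, 0.0119, 0.0855]
tcp_rot: [0.775, -0.631, 0.01, -0.011]
contact_force: [-0.2, 0.7, -0.5]
opening: 0.152
```

```bash
python3 hc.py
```

```text
t 15.4 tcp [0.4852 0.0119 0.0855] grasp [0.4847 0.0119 0.1045] yaw -1.367 joint 3.223 z [ 0.029  0.004 -1.   ] F [-0.2  0.7 -0.5] M [-0.32  0.35  0.32] op 0.152 q6 1.17
offset to axis tool cm [-0.05 -0.25  0.01]
```

Request:
send_rows(motion=[0, 0, 0, 0, 1, 0, 0, 0, 0, 2.5, 0, 0, 0, 0, 4, 0, 0, 0, 0, 5, 0, 0, 0, 0, 5, 0, 0, -2, 0, 5, 0, 0, -3, 0, 5, 0, 0, -3, 0, 5, 0, 0, -3, 0, 5, 0, 0, 0, 0, 5])

```text
time: 16.4
eef_pos: [0.4818, 0.0114, 0.1983]
tcp_rot: [0.777, -0.629, 0.009, -0.012]
contact_force: [0.2, -0.0, 1.0]
opening: 0.585
```

```bash
python3 hc.py
python3 - <<'E'
from h import *
s,im,d=shot('wrist','w10.png');p,T=campose('wrist',s)
hsv=cv2.cvtColor(im,cv2.COLOR_RGB2HSV).astype(int);h=hsv[...,0]
m=((h<8)|(h>172))&(hsv[...,1]>130)&(hsv[...,2]>60)&(d>0)
v,u=np.nonzero(m);P=pts(p,T,np.c_[u,v],d[v,u]);k=(abs(P[:,2]-.104)<.014)&(abs(P[:,0]-.487)<.07)&(abs(P[:,1]-.012)<.07);P=P[k]
c=P[:,:2].mean(0);w=np.linalg.svd(P[:,:2]-c)[2][0];a=np.arctan2(w[1],w[0])
print(k.sum(),c,'ang',a,'joint',(.45-.165-a)%np.pi,'ztop',np.percentile(P[:,2],90))
s,im,d=shot('side','side10.png');a=cv2.imread('pics/side10.png')[200:320,270:390];shot('scene','scene10.png');b=cv2.imread('pics/scene10.png')[210:310,280:380]
cv2.imwrite('pics/c10.png',np.hstack([cv2.resize(a,(400,400),interpolation=cv2.INTER_CUBIC),cv2.resize(b,(400,400),interpolation=cv2.INTER_CUBIC)]))
E
```

```text
t 16.4 tcp [0.4818 0.0114 0.1983] grasp [0.4812 0.0113 0.2173] yaw -1.3604 joint 3.216 z [ 0.029  0.007 -1.   ] F [ 0.2 -0.   1. ] M [0.   0.01 0.01] op 0.585 q6 1.16
offset to axis tool cm [-0.03 -0.6   0.02]
2535 [0.49062724 0.01419406] ang -2.921279979177282 joint 0.06468732558748913 ztop 0.10715195500778629
```

View pics/c10.png

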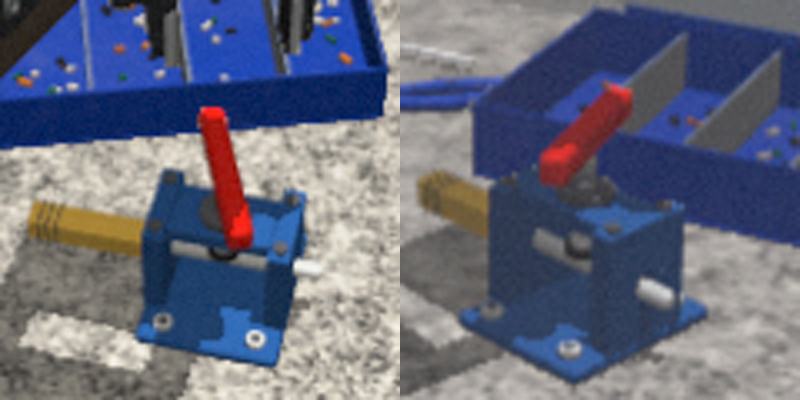

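View pics/w10.png

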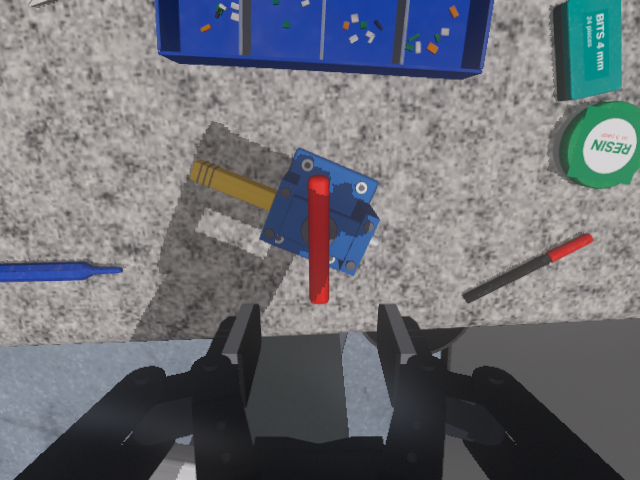

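```bash
python3 -c "
from h import *
print(workorder.sign_off());s=ctrl.get_state();print(s['time'],s['dq'].round(3))"
```

```text
the job is handed in; nothing more can be done
None
the job is handed in; nothing more can be done
```

The spindle is through both ears with its shoulder against the left ear. The T-handle is turned to about 3.2 rad and released, and I handed the job in at about 16.5 s of the 64 s allowed. The sign-off gives no verdict.

**Clamp:** My last checks put the handle at 3.21 rad by camera and 3.22 rad by wrist yaw, about 0.96 rad past first touch. That works out to roughly 35 N; the pad force itself wasn't measured. The bar's height agrees with that angle. The turning torque rose from 0.20 to 0.32 N·m, as expected.

**Spindle seating:** The push met a firm stop at about 18 N, and the tip showed where it should be when home. The last side and scene views show no gap at the shoulder. Two figures disagreed:
- Arm position alone suggested a gap of about 3 mm, still inside the 5 mm limit.
- The brass edge in the depth data read about 6 mm off the ear in the side view (more in the scene view). I put that down to mixed pixels at the edge.

**Tool tilt:** The tool drifted by up to about 0.06 rad during the moves. It didn't affect the work.

**Other tools:** The pump, marker and tin look unmoved in the last wrist view. The arm never went down near the cutters, but I didn't measure any of these positions again.

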